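# Load the medallion tray and set the hold-down screw

## Robot

A 7-joint arm with a two-finger parallel gripper is mounted at the origin on a cart in front of the work surface, level with it; the furniture and walls round the work are solid. World frame = base frame: x ahead of the robot, y to its left, z up, the work surface at z = 0. Lengths are in m, angles in rad, forces in N, time in s.
With the tool pointing down it reaches from about 0.4 to 0.85 m from the base axis. Payload 4.5 kg.
Tool frame: the origin (TCP) lies between the finger pads; the fingertips stand 11 mm ahead of it and the grasp point (between the pads) lies 8 mm behind it (r.nose_length is the distance from the TCP to the fingertips, in m); z points along the fingers, y is the line along which they close (so a half turn about z gives the same grasp; the last joint's range is limited). The gripper opens to 88 mm and grips with 3 to 60 N. Pads are 18 mm wide; open, the fingers measure 123 mm over their backs; the gripper's body (75 mm by 187 mm) begins 45 mm behind the grasp point.
Start: joints at [-1.301, 0.689, -0.195, 1.565, 0.157, 0.902, -0.215], TCP at [0.146, 0.608, 0.229] pointing down, gripper open.
Joint ranges: [-3.01, 3.01], [-0.46, 2.08], [-1.47, 1.51], [0.13, 2.56], [-1, 4.14], [0.04, 2.09], [-2.66, 2.66]. Speed limits (rad/s): [2.57, 2.57, 3.14, 3.14, 3.14, 3.14, 3.14].

## Interface

Orientations are given as a unit quaternion [x, y, z, w].
In Python, from plant import get_state, snapshot, camera_model, r gives the robot as it stands.
- The arm moves only by the shell command python3 -m inch 'ROWS' [FORCE]. ROWS is text: rows parted by semicolons, each of 7 numbers parted by spaces: the opening, from -1 (shut) to 1 (fully open), then the shift along the tool's x, y, z in m, then the turn, a rotation vector about the tool's x, y, z in rad. A call has 1 to 20 rows; each row shifts and turns the commanded pose from where the row before left it, along the tool's axes as they then stand; what a row does not reach is not made up. A row lasts 1/12 s, in which the tool goes at most 41.7 mm and 7.16 degrees, less where a joint would pass 70% of its speed; a pose out of reach is approached as far as the arm can. A call is refused whole if a number of a shift passes 0.0417 or a number of a turn 0.125, either way. A call with a gripper value outside its range is refused whole. The fingers move at their own pace and stop on an object; FORCE is the grip in N (left out, the last holds). Time passes only in rows, so rows that do not move let the fingers close. It gives the time, the measured TCP pose, the force, the opening and the grip force at its end, in the units of the state.
- get_state(): the state, without advancing time (a new reading comes with each control period).
- snapshot(name): name is "scene" or "top" or "wrist"; returns (picture, depth): 480x640x3 uint8, red, green, blue; 480x640 float32, m along the optical axis (not along the pixel's ray), 0 where there is no reading.
- camera_model(name): a dict with "intrinsics" (3x3 intrinsics, pixels), "view" (4x4, takes a point from world to camera coordinates). Camera axes: x right, y down, z forward; pixel columns grow to the right and rows downward; lengths in m; the calibration is good to about 2 mm. A picture is of the moment at which its call begins: read the wrist's pose just before it. camera_model takes no time and is no camera call; for the wrist camera it gives the pose at the moment of the call.
- r.finish_job(): hands the job in; it is judged then, once.
The state is a dict: "clock": time; "q": joint angles; "qd": joint speeds; "joint_torque": joint torques, N m; "tool_pos": TCP position; "eef_rot": TCP orientation; "contact_force": force on the tool from outside, world axes, zero at the start; "moment": the same for the moment, N m; "opening": opening from 0.0 (shut) to 1.0 (fully open); "finger_force": force on a finger pad.
Only numpy, scipy, OpenCV 4.12 (cv2) and the standard library are available. Lean on these libraries where they do the work, as an engineer would, in place of code of your own. Each camera call takes 0.05 s, during which the arm holds its last target. There are 200 camera calls.

## Task

Slide the wooden tray, with the gypsum medallion staying in its ring, into the blue slotted holder until it is fully home against the back stop. Then turn the brass thumbscrew on the holder clockwise (seen from above) until it seats firmly, and back it off a quarter turn so that its pad rides clear of the plaster. Finish there still gripping the thumbscrew's wing, so that a lock nut could be set (do not let go), and leave the jar, sanding block and gypsum star where they are.

Things in the scene. Friction and masses are not known exactly. Their poses are not given: they have to be found in the camera images.
- tray: Loose plywood tray, 0.28 kg, flat on the table. Origin on its underside below the centre of the ring; x points to the leading edge (enters the holder), z up. Plate x -90 to +60 mm, y -50 to +50 mm, 8 mm thick. Round the origin a ring 5 mm high, inner radius 35, outer 41 mm, holds the medallion. Drag it along the table by its fin rather than lift it.
- tray_fin (a point): Grip point in the tray's upright dark wooden fin, 40 mm above the table, at x = -66 mm, y = 0 of the tray; axes as the tray's. The fin is 40 mm long in x, 12 mm thick in y and rises from z = 8 to 62 mm. When the tray is home the fin's centre is 26 mm outside the holder's mouth.
- holder: Blue slotted holder fixed to the table; place and yaw vary. Origin on the table under the screw axis; x points from the mouth in to the back stop, z up. When the tray is fully home its frame coincides with this one. Bridge over the slot at x = 0: 32 mm in x, 132 in y, z = 40 to 52 mm, with a steel boss to z = 58 mm. Outside extents x -62 to 72 mm, y -82 to 82 mm.
- holder_mouth (a point): Middle of the slot's mouth on the table, at x = -40 mm of the holder, axes as the holder's. Slot 104 mm wide, 100 mm deep to the stop; the table is its floor; lips overhang each side by 6 mm, z = 13 to 19 mm. Guides 13 mm high flare out from the mouth over 22 mm to an opening of about 124 mm.
- wing: Brass thumbscrew wing on the holder, gripped from above across its flats. Origin on the screw axis, 88 mm above the table when seated, rising 1 mm per rad unscrewed. 40 mm long in its x, 10 mm thick in its y, from 20 mm below to 14 mm above the origin; white line on top of the +x half. Collar of 24 mm diameter 25 to 30 mm below the origin seats on the boss.
- thumbscrew (a joint): Turn of the thumbscrew in rad: 0 = seated (collar on the boss, a hard stop; the wing's x is then along the holder's x), growing as it is unscrewed, anticlockwise seen from above, up to 4.5. Starts between 0.8 and 1.25; steady friction about 0.06 N m, stays where it is left. A quarter turn is 1.57.
- medallion: Loose round cream gypsum medallion, 68 mm across, 15 mm thick, 60 g, lying inside the tray's ring on the plate. Origin at the centre of its underside.
- pigment_jar: Bystander: clear jar with red lid, 62 mm diameter, 86 mm high; origin at the centre of its underside.
- sanding_block: Bystander: cork sanding block, 54 x 98 x 28 mm; origin at the centre of its underside.
- star: Bystander: cream gypsum star, 84 x 84 x 18 mm; origin at the centre of its underside.
Mind the look-alikes: they are no part of the job. Leave any red look-alike of the tray alone.

How it is judged:
On the way, in this order (a step that is already met when the one before it is completed fails the run):
1. the tray, with the medallion in its ring, is fully home in the holder (x of tray in the frame of holder between -0.005 and 0.005 m and y of tray in the frame of holder between -0.005 and 0.005 m and z of tray in the frame of holder below 0.006 m and angle between the x axis of tray and the x axis of holder, either way round below 0.08 rad and horizontal distance between medallion and tray below 0.008 m and z of medallion in the frame of tray below 0.012 m), for 0.2 s.
2. the thumbscrew is seated, with the tray home (all of step 1 and value of joint thumbscrew below 0.07 rad), for 0.2 s.
At the end, for the whole second after the job is handed in: The tray is within 5 mm of home in the holder (both ways), flat and within 0.08 rad of straight, the medallion in its ring (within 8 mm of centre); the thumbscrew, having been seated, stands backed off a quarter turn (1.57 +- 0.30 rad), still, and the fingers still grip its wing (over 1.5 N) (all of step 1 and value of joint thumbscrew between 1.27 and 1.87 rad and velocity of joint thumbscrew between -0.1 and 0.1 rad/s and contact force between the fingers and wing above 1.5 N and distance between the grasp point and wing below 0.035 m); the arm keeps its last pose, push and grip.
It fails at once if the red-capped jar is moved more than 30 mm (distance of pigment_jar from where it was at the start of the episode above 0.03 m).
It fails at once if the sanding block is moved more than 30 mm (distance of sanding_block from where it was at the start of the episode above 0.03 m).
It fails at once if the gypsum star is moved more than 30 mm (distance of star from where it was at the start of the episode above 0.03 m).
It also fails if it takes over 54 s, if anything falls off the work surface, if the arm or the gripper's body presses on something with over 40 N, if the wrist force passes 120 N, or if a joint passes its speed limit or range.

## Working session

There is one attempt and no reset: what is moved stays moved. The work goes in short steps, Python scripts to look and compute and a shell command to move; the robot and the scene stay as the last step left them, time stands still between calls to the robot, and variables do not carry over. Pictures are saved under pics/ and viewed, at most 10 in all, crops included, and the job is handed in when it is done.

```bash
ls; mkdir -p pics; python3 - <<'E'
from plant import *
import cv2,numpy as np
s=get_state();print({k:np.round(v,3).tolist() for k,v in s.items()})
ims=[]
for n in("top","scene"):
    p,d=snapshot(n);np.savez(f"pics/{n}.npz",p=p,d=d);cv2.imwrite(f"pics/{n}.png",p[:,:,::-1])
    m=camera_model(n);print(n,np.round(m["intrinsics"],1).tolist(),np.round(m["view"],3).tolist())
E
```

```text
pics
{'clock': 0.0, 'q': [-1.301, 0.69, -0.195, 1.566, 0.157, 0.902, -0.215], 'qd': [-0.002, -0.0, -0.001, 0.0, -0.0, 0.001, 0.002], 'joint_torque': [0.001, -52.756, -1.266, -15.343, -0.053, 0.006, 0.0], 'tool_pos': [0.146, 0.607, 0.228], 'eef_rot': [0.118, 0.993, -0.001, -0.0], 'contact_force': [-0.01, 0.265, 0.592], 'moment': [0.003, -0.069, 0.011], 'finger_force': 0.0, 'opening': 1.001}
top [[496.9, 0.0, 316.9], [0.0, 496.9, 240.4], [0.0, 0.0, 1.0]] [[-0.004, -1.0, -0.004, 0.165], [-0.979, 0.004, -0.205, 0.601], [0.205, 0.003, -0.979, 1.469], [0.0, 0.0, 0.0, 1.0]]
scene [[596.6, 0.0, 315.2], [0.0, 596.6, 242.0], [0.0, 0.0, 1.0]] [[0.722, -0.692, -0.002, -0.317], [-0.537, -0.56, -0.631, 0.443], [0.435, 0.456, -0.776, 1.421], [0.0, 0.0, 0.0, 1.0]]
```

View pics/top.png

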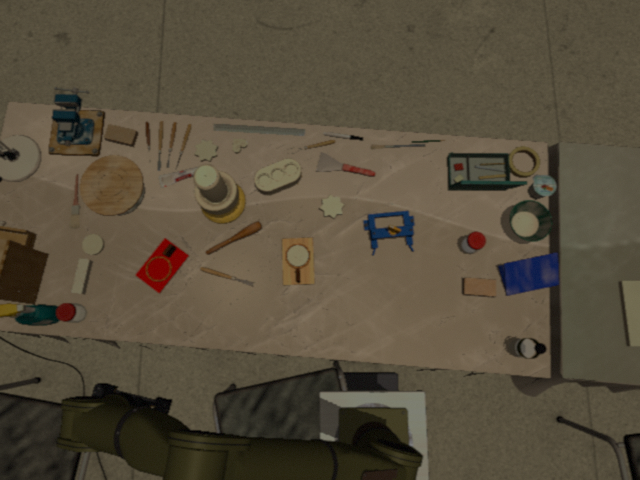

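View pics/scene.png

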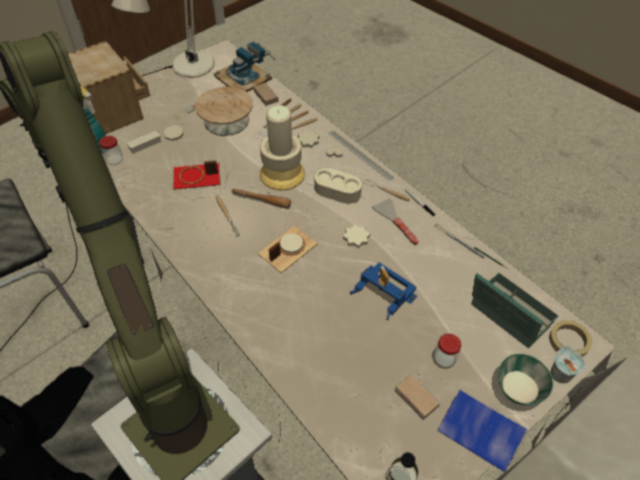

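The top view shows the plywood tray with medallion at (297,260), its dark fin at (297,277), and the red look-alike at (162,265). The blue holder is at (389,230) with its mouth legs towards the robot at (374,248) and (410,250). The jar is at (475,242), the sanding block at (479,287) and the star at (331,206). Only the wooden tray fits the description, because the other one is red. I'll confirm it in an enlarged crop and measure.

```bash
cat > h.py <<'E'
from plant import *
import numpy as np,cv2
from scipy.spatial.transform import Rotation as R
def ray(m,uv,z):
    K=np.array(m["intrinsics"]);V=np.array(m["view"]);uv=np.atleast_2d(uv)
    d=np.c_[uv,np.ones(len(uv))]@np.linalg.inv(K).T@V[:3,:3]
    c=-V[:3,:3].T@V[:3,3]
    return c+d*((z-c[2])/d[:,2])[:,None]
def cloud(m,d):
    K=np.array(m["intrinsics"]);V=np.array(m["view"]);v,u=np.indices(d.shape)
    P=np.stack([(u-K[0,2])/K[0,0]*d,(v-K[1,2])/K[1,1]*d,d],-1)
    return (P-V[:3,3])@V[:3,:3]
def st():
    s=get_state();e=R.from_quat(s["eef_rot"]).as_matrix()
    print("t%.2f tcp"%s["clock"],np.round(s["tool_pos"],4),"toolx yaw %.3f"%np.arctan2(e[1,0],e[0,0]),"z",np.round(e[:,2],3),"F",np.round(s["contact_force"],1),"op %.3f gf %.1f"%(s["opening"],s["finger_force"]),"q",np.round(s["q"],2))
    return s,e
E
python3 - <<'E'
from h import *
f=np.load("pics/top.npz");p,d=f["p"],f["d"];m=camera_model("top");P=cloud(m,d)
hsv=cv2.cvtColor(p,cv2.COLOR_RGB2HSV)
for n,(u0,u1,v0,v1) in dict(tray=(275,320,232,292),holder=(360,418,200,258)).items():
    print(n)
    c=P[v0:v1,u0:u1];h=hsv[v0:v1,u0:u1]
    if n=="tray":
        mk=(h[...,0]>8)&(h[...,0]<25)&(h[...,1]>95)
        dark=h[...,2]<70
        for nm,k in(("ply",mk),("dark",dark)):
            v,u=np.nonzero(k);print(nm,k.sum(),u.mean()+u0,v.mean()+v0,cv2.minAreaRect(np.c_[u+u0,v+v0].astype(np.float32)))
    else:
        b=(h[...,0]>100)&(h[...,0]<125)&(h[...,1]>120);q=c[b]
        z=q[:,2];print(np.histogram(z,np.arange(-.01,.1,.01)))
        t=q[(z>.035)&(z<.065)];print("bridge",t.mean(0),cv2.minAreaRect((t[:,:2]*1000).astype(np.float32)))
        print("all",cv2.minAreaRect((q[:,:2]*1000).astype(np.float32)))
a=cv2.resize(p[195:300,270:430],None,fx=5,fy=5,interpolation=cv2.INTER_CUBIC)
cv2.imwrite("pics/crop1.png",cv2.convertScaleAbs(a,alpha=1.5)[:,:,::-1])
E
```

```text
tray
ply 1186 297.6483979763912 262.4865092748735 ((297.57830810546875, 260.8172912597656), (47.648284912109375, 32.43193435668945), 88.40885925292969)
dark 53 297.50943396226415 275.0943396226415 ((297.5, 275.0), (14.0, 3.0), 90.0)
holder
(array([  2,  39, 231, 103,   6,  79, 197,   4,   0,   0]), array([-0.01,  0.  ,  0.01,  0.02,  0.03,  0.04,  0.05,  0.06,  0.07,
        0.08,  0.09]))
bridge [ 0.62846873 -0.06604158  0.05166068] ((631.3653564453125, -68.86026000976562), (32.55650329589844, 129.503173828125), 5.054283618927002)
all ((488.043212890625, -8.397918701171875), (169.06459045410156, 492.24591064453125), 69.36365509033203)
```

View pics/crop1.png

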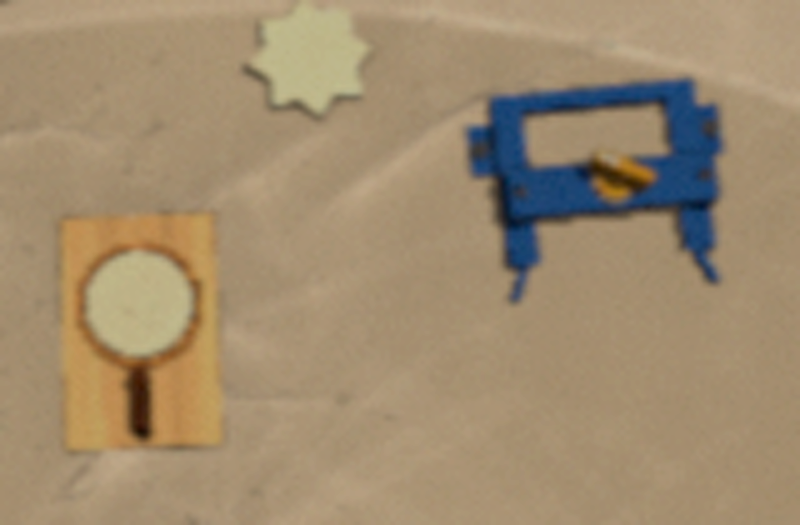

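The crop confirms it: the plywood tray has a cream medallion and a dark fin pointing toward the robot. The blue holder has its mouth toward the robot, and the brass wing's white line points to the upper left, which is about 1 rad unscrewed. I'll measure the poses next.

```bash
python3 - <<'E'
from h import *
f=np.load("pics/top.npz");p,d=f["p"],f["d"];m=camera_model("top")
hsv=cv2.cvtColor(p,cv2.COLOR_RGB2HSV)
u0,u1,v0,v1=275,320,232,292;h=hsv[v0:v1,u0:u1].astype(int)
ply=(h[...,0]>8)&(h[...,0]<25)&(h[...,1]>95)
med=np.zeros_like(ply);sub=h[8:34,8:38];med[8:34,8:38]=(sub[...,1]<90)&(sub[...,2]>120)
v,u=np.nonzero(ply);w=ray(m,np.c_[u+u0,v+v0],.008)
r_=cv2.minAreaRect((w[:,:2]*1000).astype(np.float32));print("plate",r_,"med-hole px",med.sum())
v,u=np.nonzero(med);print("medallion",ray(m,[[u.mean()+u0,v.mean()+v0]],.023))
dk=h[...,2]<70;v,u=np.nonzero(dk);q=ray(m,np.c_[u+u0,v+v0],.055);print("fin(z.055)",q.mean(0),q.min(0),q.max(0))
c=cloud(m,d)[200:258,360:418];hh=hsv[200:258,360:418].astype(int)
b=(hh[...,0]>100)&(hh[...,0]<125)&(hh[...,1]>120);v,u=np.nonzero(b);
y=(hh[...,0]>12)&(hh[...,0]<28)&(hh[...,1]>150)
v2,u2=np.nonzero(y);print("brass",y.sum(),ray(m,np.c_[u2+360,v2+200],.09).mean(0))
st()
E
```

```text
plate ((547.7716064453125, 224.81265258789062), (152.68438720703125, 102.94599151611328), 1.752630591392517) med-hole px 298
medallion [[0.56275056 0.22496931 0.023     ]]
fin(z.055) [0.49488088 0.22254054 0.055     ] [0.47366455 0.21790629 0.055     ] [0.5167506  0.22724464 0.055     ]
brass 59 [ 0.62627502 -0.07056557  0.09      ]
t0.10 tcp [0.1459 0.6072 0.2284] toolx yaw 2.906 z [-0.    -0.002 -1.   ] F [ 0.1 -0.3 -1.2] op 1.003 gf 0.0 q [-1.3   0.69 -0.19  1.57  0.16  0.9  -0.22]
```

```bash
python3 -m inch '1 -0.012 -0.008 0 0 0 0; 1 -0.024 -0.016 0 0 0 0; 1 -0.026 -0.018 0 0 0 0; 1 -0.026 -0.018 0 0 0 0; 1 -0.026 -0.018 0 0 0 0; 1 -0.026 -0.018 0 0 0 0; 1 -0.026 -0.018 0 0 0 0; 1 -0.026 -0.018 0 0 0 0; 1 -0.026 -0.018 0 0 0 0; 1 -0.026 -0.018 0 0 0 0; 1 -0.026 -0.018 0 0 0 0; 1 -0.026 -0.018 0 0 0 0; 1 -0.026 -0.018 0 0 0 0; 1 -0.026 -0.018 0 0 0 0; 1 -0.026 -0.018 0 0 0 0; 1 -0.026 -0.018 0 0 0 0; 1 -0.025 -0.016 0 0 0 -0.09; 1 -0.002 0 0 0 0 -0.09; 1 0 0 0 0 0 -0.085; 1 0 0 0 0 0 0'
python3 - <<'E'
from h import *
st();p,d=snapshot("wrist");m=camera_model("wrist");np.savez("pics/w1.npz",p=p,d=d,K=m["intrinsics"],V=m["view"]);cv2.imwrite("pics/w1.png",p[:,:,::-1])
E
```

```text
clock: 1.77
tool_pos: [0.4932, 0.2233, 0.2286]
eef_rot: [-0.015, 1.0, -0.0, -0.0]
contact_force: [-0.3, 0.6, -0.4]
opening: 1.001
finger_force: 0.0
t1.77 tcp [0.4932 0.2233 0.2286] toolx yaw -3.112 z [-0.001 -0.    -1.   ] F [-0.3  0.6 -0.4] op 1.001 gf 0.0 q [-0.3   0.59 -0.34  1.81  0.26  0.78  0.82]
```

View pics/w1.png

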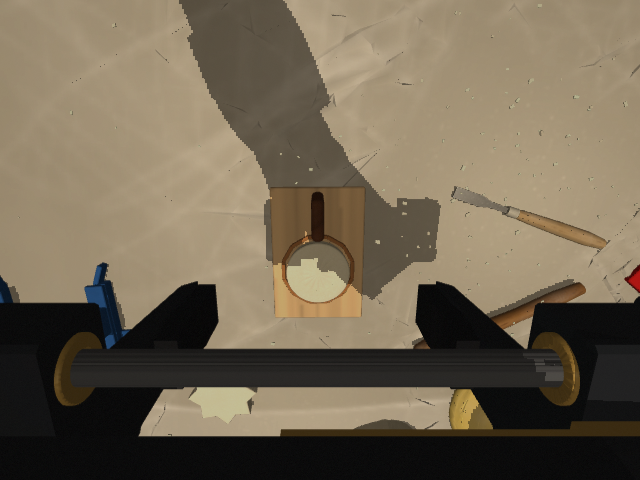

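The wrist view shows the tray from (270,187) to (365,317), the fin at (318,216), the medallion at (318,270) and the holder's guide at the lower left. I'll refine the fin position from this.

```bash
python3 - <<'E'
from h import *
f=np.load("pics/w1.npz");p=f["p"];m=dict(intrinsics=f["K"],view=f["V"])
h=cv2.cvtColor(p,cv2.COLOR_RGB2HSV).astype(int)
ins=np.zeros(h.shape[:2],bool);ins[175:330,255:380]=True
ply=ins&(h[...,0]>8)&(h[...,0]<22)&(h[...,1]>105)
n,l,s,_=cv2.connectedComponentsWithStats(ply.astype(np.uint8));k=1+s[1:,4].argmax()
v,u=np.nonzero(l==k);w=ray(m,np.c_[u,v],.008);print("plate",cv2.minAreaRect((w[:,:2]*1000).astype(np.float32)),s[k])
P=cloud(m,f["d"]);z=P[...,2]
t=ins&(z>.045)&(z<.075);t[246:]=False
print("fin depth",t.sum(),P[t].mean(0),cv2.minAreaRect((P[t][:,:2]*1000).astype(np.float32)))
md=ins&(z>.018)&(z<.03)&(h[...,1]<95);print("med",P[md].mean(0),cv2.minEnclosingCircle((P[md][:,:2]*1000).astype(np.float32)))
E
```

```text
plate ((547.139404296875, 226.8957977294922), (149.00975036621094, 99.58405303955078), 1.824171543121338) [ 270  187   95  130 8796]
fin depth 560 [0.49481726 0.22498227 0.06196089] ((496.507568359375, 224.98422241210938), (40.166908264160156, 11.203856468200684), 1.5059326887130737)
med [0.56081653 0.22733712 0.02426253] ((561.9895629882812, 227.28428649902344), 33.88756561279297)
```

```bash
python3 -m inch '1 0 0.0015 0.01 0 0 0; 1 0 0 0.025 0 0 0; 1 0 0 0.03 0 0 0; 1 0 0 0.03 0 0 0; 1 0 0 0.03 0 0 0; 1 0 0 0.03 0 0 0; 1 0 0 0.025 0 0 0; 1 0 0 0.01 0 0 0; 1 0 0 0.003 0 0 0; 1 0 0 0 0 0 0; -1 0 0 0 0 0 0; -1 0 0 0 0 0 0; -1 0 0 0 0 0 0; -1 0 0 0 0 0 0; -1 0 0 0 0 0 0; -1 0 0 0 0 0 0; -1 0 0 0 0 0 0; -1 0 0 0 0 0 0' 30; python3 -c "
from h import *
st()
f=np.load('pics/w1.npz');m=dict(intrinsics=f['K'],view=f['V']);h=cv2.cvtColor(f['p'],cv2.COLOR_RGB2HSV)
"
```

```text
clock: 3.32
tool_pos: [0.493, 0.2257, 0.0362]
eef_rot: [-0.015, 1.0, 0.0, 0.0]
contact_force: [0.4, -0.2, -0.9]
opening: 0.417
finger_force: 0.0
t3.32 tcp [0.493  0.2257 0.0362] toolx yaw -3.112 z [ 0.  0. -1.] F [ 0.4 -0.2 -0.9] op 0.417 gf 0.0 q [-0.41  0.89 -0.17  1.94  0.41  0.34  0.69]
```

```bash
python3 -m inch '-1 0 0 0 0 0 0; -1 0 0 0 0 0 0; -1 0 0 0 0 0 0; -1 0 0 0 0 0 0; -1 0 0 0 0 0 0; -1 0 0 0 0 0 0; -1 0 0 0 0 0 0; -1 0 0 0 0 0 0'; python3 - <<'E'
from h import *
st()
for n,(u0,u1,v0,v1) in dict(top=(360,418,200,258),scene=(345,420,255,320)).items():
    f=np.load(f"pics/{n}.npz");m=camera_model(n);P=cloud(m,f["d"])[v0:v1,u0:u1]
    h=cv2.cvtColor(f["p"],cv2.COLOR_RGB2HSV)[v0:v1,u0:u1].astype(int)
    b=(h[...,0]>100)&(h[...,0]<125)&(h[...,1]>120)
    bb=cv2.erode(b.astype(np.uint8),np.ones((2,2)))>0
    q=P[b&(P[...,2]>.046)&(P[...,2]<.057)&(P[...,0]<.72)]
    print(n,len(q),q.mean(0),cv2.minAreaRect((q[:,:2]*1000).astype(np.float32)))
    # all blue, ray-cast colour outline of bridge ends via low parts
    q=P[b&(P[...,2]>.003)&(P[...,2]<.06)&(P[...,0]>.5)];a=.088
    X=(q[:,:2]-[.631,-.069])@np.array([[np.cos(a),-np.sin(a)],[np.sin(a),np.cos(a)]])
    print("extent in holder frame",X.min(0),X.max(0))
E
```

```text
clock: 3.98
tool_pos: [0.4928, 0.2252, 0.036]
eef_rot: [-0.014, 1.0, -0.0, -0.0]
contact_force: [-0.4, -1.7, 0.8]
opening: 0.13
finger_force: 30.0
t3.98 tcp [0.4928 0.2252 0.036 ] toolx yaw -3.113 z [-0.    -0.001 -1.   ] F [-0.4 -1.7  0.8] op 0.130 gf 30.0 q [-0.41  0.89 -0.17  1.95  0.41  0.34  0.69]
top 247 [ 0.62873408 -0.06703818  0.05152778] ((631.3653564453125, -68.86026000976562), (32.55650329589844, 129.503173828125), 5.054283618927002)
extent in holder frame [-0.05070145 -0.0806289 ] [0.07115279 0.07485805]
scene 302 [ 0.62543854 -0.07265162  0.05244413] ((629.84619140625, -70.98613739013672), (36.73785400390625, 127.37895965576172), 5.281152725219727)
extent in holder frame [-0.0594214  -0.07873124] [0.06571283 0.07658265]
```

```bash
python3 -m inch '-1 0.005 -0.006 0 0 0 0; -1 0.009 -0.012 0 0 0 0; -1 0.011 -0.017 0 0 0 0; -1 0.011 -0.017 0 0 0 0; -1 0.011 -0.017 0 0 0 0; -1 0.011 -0.017 0 0 0 0; -1 0.011 -0.017 0 0 0 0; -1 0.007 -0.017 0 0 0 0; -1 0 -0.017 0 0 0 0; -1 0 -0.017 0 0 0 0; -1 0 -0.017 0 0 0 0; -1 0 -0.017 0 0 0 0; -1 0 -0.017 0 0 0 -0.01; -1 0 -0.017 0 0 0 -0.01; -1 0 -0.017 0 0 0 -0.01; -1 0 -0.017 0 0 0 -0.01; -1 0 -0.017 0 0 0 -0.01; -1 0 -0.017 0 0 0 -0.01; -1 0 -0.014 0 0 0 0; -1 0 -0.008 0 0 0 0'; python3 - <<'E'
from h import *
st();
p,d=snapshot("top");np.savez("pics/top2.npz",p=p,d=d)
a=cv2.resize(p[195:310,320:440],None,fx=5,fy=5,interpolation=cv2.INTER_CUBIC)
cv2.imwrite("pics/crop2.png",cv2.convertScaleAbs(a,alpha=1.5)[:,:,::-1])
E
```

```text
clock: 5.65
tool_pos: [0.4318, -0.0809, 0.0372]
eef_rot: [-0.043, 0.999, -0.001, -0.002]
contact_force: [0.6, 0.0, -3.1]
opening: 0.136
finger_force: 30.0
t5.65 tcp [ 0.4318 -0.0809  0.0372] toolx yaw -3.055 z [-0.003 -0.002 -1.   ] F [ 0.6  0.  -3.1] op 0.136 gf 30.0 q [ 0.22  0.86 -0.24  2.24  1.25  0.19  0.48]
```

View pics/crop2.png

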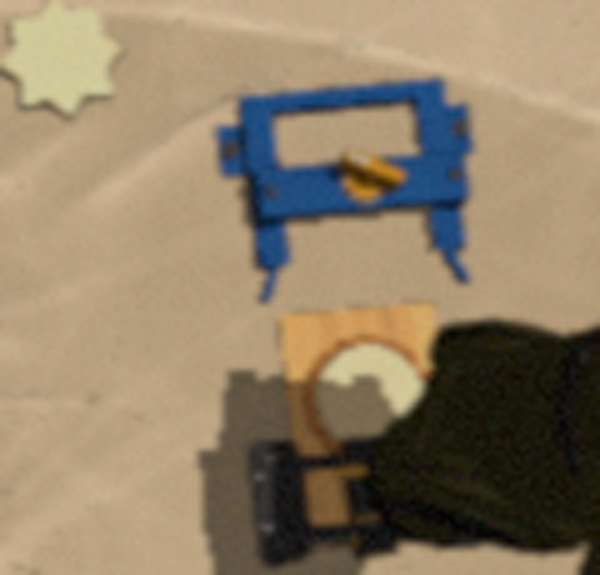

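The tray's leading edge is centred at about (359,312) in the crop. The slot axis extended is at about (368,312), so I need to shift roughly 5–8 mm right. Next I'll settle and check.

```bash
python3 -m inch '-1 0 0 0 0 0 0; -1 0 0 0 0 0 0;-1 0 0 0 0 0 0' ; python3 - <<'E'
from h import *
s,e=st()
f=np.load("pics/top2.npz");m=camera_model("top")
g=lambda u,v,z:ray(m,[[320+u/5-.4,195+v/5-.4]],z)[0,:2]
L,Rr=g(280,318,.008),g(438,304,.008);print("lead edge",L,Rr,(L+Rr)/2,np.linalg.norm(L-Rr))
a,b=g(288,240,.019),g(432,232,.019);print("slot",a,b,(a+b)/2)
a,b=g(266,298,.013),g(465,280,.013);print("tips",a,b,(a+b)/2)
H=np.array([.630,-.071]);t=.09;c=np.array([np.cos(t),np.sin(t)]);T=H-c*.0697-c*.125
w=np.r_[T-s["tool_pos"][:2],.0365-s["tool_pos"][2]];print("pre target",T,"tool delta",e.T@w,"dyaw world",np.pi+t-np.arctan2(e[1,0],e[0,0])-2*np.pi)
E
```

```text
clock: 5.95
tool_pos: [0.4324, -0.0776, 0.0373]
eef_rot: [-0.046, 0.999, 0.0, -0.001]
contact_force: [-0.1, 0.6, -3.0]
opening: 0.133
finger_force: 30.0
t5.95 tcp [ 0.4324 -0.0776  0.0373] toolx yaw -3.050 z [-0.002  0.    -1.   ] F [-0.1  0.6 -3. ] op 0.133 gf 30.0 q [ 0.22  0.86 -0.24  2.24  1.25  0.19  0.48]
lead edge [ 0.55420783 -0.02274375] [ 0.5627777  -0.12318813] [ 0.55849277 -0.07296594] 0.10080931168211858
slot [ 0.60240242 -0.02792564] [ 0.60716702 -0.11929102] [ 0.60478472 -0.07360833]
tips [ 0.56622342 -0.01366393] [ 0.57725427 -0.14001017] [ 0.57173885 -0.07683705]
pre target [ 0.436088   -0.08849935] tool delta [-0.0027046  -0.01118933  0.00083605] dyaw world -0.00113549553781489
```

```bash
python3 -m inch '-1 -0.002 -0.005 0 0 0 0; -1 0 -0.005 0 0 0 0; -1 -0.004 0 0 0 0 0; -1 -0.007 0 0 0 0 0; -1 -0.008 0 0 0 0 0; -1 -0.008 0 0 0 0 0; -1 -0.008 0 0 0 0 0; -1 -0.008 0 0 0 0 0; -1 -0.007 0 0 0 0 0; -1 -0.004 0 0 0 0 0; -1 0 0 0 0 0 0; -1 0 0 0 0 0 0' ; python3 - <<'E'
from h import *
s,e=st()
p,d=snapshot("top");np.savez("pics/top3.npz",p=p,d=d)
a=cv2.resize(p[195:310,320:440],None,fx=5,fy=5,interpolation=cv2.INTER_CUBIC)
cv2.imwrite("pics/crop3.png",cv2.convertScaleAbs(a,alpha=1.5)[:,:,::-1])
H=np.array([.630,-.071]);t=.09
x=np.array([[np.cos(t),np.sin(t)],[-np.sin(t),np.cos(t)]])@(s["tool_pos"][:2]-H);print("tcp in holder",x, "moment",s["moment"])
E
```

```text
clock: 6.95
tool_pos: [0.4889, -0.0838, 0.0372]
eef_rot: [-0.045, 0.999, -0.001, -0.001]
contact_force: [0.6, -1.0, -4.3]
opening: 0.136
finger_force: 30.0
t6.95 tcp [ 0.4889 -0.0838  0.0372] toolx yaw -3.052 z [-0.002 -0.001 -1.   ] F [ 0.6 -1.  -4.3] op 0.136 gf 30.0 q [ 0.34  0.9  -0.44  2.07  1.01  0.41  0.74]
tcp in holder [-1.41635871e-01 -8.45651076e-05] moment [-0.0005699   0.16485897  0.02189069]
```

View pics/crop3.png

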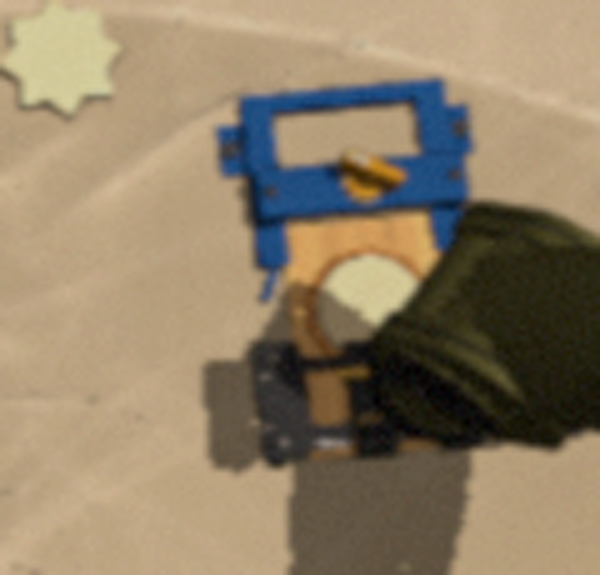

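The tray has entered the mouth centred between the guides, with its leading edge under the bridge at about (360,215) and the medallion in its ring. I'll check the forearm's clearance over the wing before the final push.

```bash
python3 - <<'E'
from h import *
f=np.load("pics/top3.npz");P=cloud(camera_model("top"),f["d"])[230:300,375:470].reshape(-1,3)
q=P[(P[:,2]>.08)];
for lo in np.arange(.08,.5,.04):
    k=q[(q[:,2]>=lo)&(q[:,2]<lo+.04)]
    if len(k):print("%.2f"%lo,len(k),"x",k[:,0].min().round(3),k[:,0].max().round(3),"y",k[:,1].min().round(3),k[:,1].max().round(3))
E
python3 -m inch '-1 -0.004 0 0 0 0 0; -1 -0.007 0 0 0 0 0; -1 -0.008 0 0 0 0 0; -1 -0.008 0 0 0 0 0; -1 -0.007 0 0 0 0 0; -1 -0.004 0 0 0 0 0; -1 0 0 0 0 0 0'; python3 -c "
from h import *
st()"
```

```text
0.08 59 x 0.448 0.627 y -0.3 -0.009
0.12 386 x 0.447 0.519 y -0.176 -0.002
0.16 6 x 0.452 0.502 y -0.088 -0.003
0.20 60 x 0.451 0.5 y -0.104 -0.046
0.24 66 x 0.451 0.491 y -0.09 -0.046
0.28 34 x 0.455 0.48 y -0.073 -0.035
0.32 37 x 0.433 0.48 y -0.087 -0.027
0.36 303 x 0.425 0.546 y -0.097 -0.024
0.40 478 x 0.423 0.543 y -0.108 -0.032
0.44 466 x 0.421 0.526 y -0.121 -0.048
0.48 386 x 0.412 0.502 y -0.129 -0.075
clock: 7.58
tool_pos: [0.5287, -0.0802, 0.0372]
eef_rot: [-0.044, 0.999, -0.0, -0.0]
contact_force: [-0.5, 0.1, -5.4]
opening: 0.135
finger_force: 30.0
t7.58 tcp [ 0.5287 -0.0802  0.0372] toolx yaw -3.053 z [-0.    -0.001 -1.   ] F [-0.5  0.1 -5.4] op 0.135 gf 30.0 q [ 0.36  0.93 -0.51  1.96  0.93  0.51  0.84]
```

```bash
python3 -m inch '-1 -0.004 0 0 0 0 0; -1 -0.007 0 0.001 0 0 0; -1 -0.007 0 0 0 0 0; -1 -0.005 0 0 0 0 0; -1 -0.003 0 0 0 0 0; -1 -0.002 0 0 0 0 0; -1 -0.001 0 0 0 0 0; -1 -0.001 0 0 0 0 0; -1 -0.001 0 0 0 0 0'; python3 -m inch '-1 -0.0015 0 0 0 0 0; -1 -0.0015 0 0 0 0 0'; python3 -m inch '-1 -0.0015 0 0 0 0 0; -1 -0.0015 0 0 0 0 0'
```

```text
clock: 8.33
tool_pos: [0.5576, -0.0778, 0.0361]
eef_rot: [-0.045, 0.999, -0.001, -0.001]
contact_force: [-1.1, 0.6, -1.6]
opening: 0.135
finger_force: 30.0
clock: 8.5
tool_pos: [0.5609, -0.0775, 0.0362]
eef_rot: [-0.045, 0.999, -0.001, -0.001]
contact_force: [-1.9, 0.0, -1.5]
opening: 0.134
finger_force: 30.0
clock: 8.67
tool_pos: [0.5618, -0.0777, 0.0361]
eef_rot: [-0.045, 0.999, -0.001, -0.003]
contact_force: [-9.5, 0.3, 6.1]
opening: 0.138
finger_force: 30.0
```

```bash
python3 -m inch '-1 0 0 0 0 0 0; 0 0 0 0 0 0 0; 0 0 0 0 0 0 0; 0 0 0 0 0 0 0; 0 0 0 0 0 0 0; 0 0 0 0 0 0 0; 0 0 0 0 0 0 0; 0 0 0 -0.008 0 0 0; 0 0 0 -0.02 0 0 0; 0 0 0 -0.03 0 0 0; 0 0 0 -0.035 0 0 0; 0 0 0 -0.035 0 0 0; 0 0 0 -0.035 0 0 0; 0 0 0 -0.025 0 0 0; 0 0 0 -0.01 0 0 0; 0 0 0 0 0 0 0'; python3 - <<'E'
from h import *
st();p,d=snapshot("wrist");m=camera_model("wrist");np.savez("pics/w2.npz",p=p,d=d,K=m["intrinsics"],V=m["view"]);cv2.imwrite("pics/w2.png",p[:,:,::-1])
E
```

```text
clock: 10.0
tool_pos: [0.5657, -0.0767, 0.2368]
eef_rot: [-0.044, 0.999, -0.001, 0.002]
contact_force: [0.1, -0.1, -0.5]
opening: 0.499
finger_force: 0.0
t10.00 tcp [ 0.5657 -0.0767  0.2368] toolx yaw -3.053 z [ 0.003 -0.001 -1.   ] F [ 0.1 -0.1 -0.5] op 0.499 gf 0.0 q [ 0.5   0.7  -0.78  1.71  0.58  0.98  1.16]
```

View pics/w2.png

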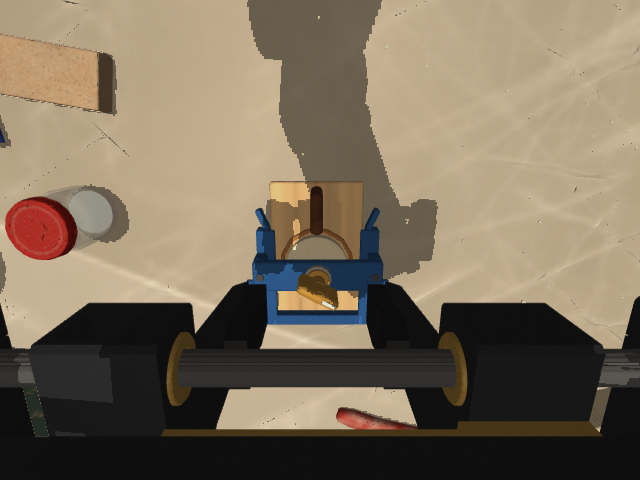

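The wrist view shows the tray in the slot with its leading edge against the back stop at about row 310. The fin is at (317,210) and the wing runs from (302,285) to (334,308), with its white line at the lower right. I'll measure these by depth.

```bash
python3 - <<'E'
from h import *
s,e=st()
f=np.load("pics/w2.npz");p=f["p"];m=dict(intrinsics=f["K"],view=f["V"]);P=cloud(m,f["d"]);z=P[...,2]
h=cv2.cvtColor(p,cv2.COLOR_RGB2HSV).astype(int)
B=np.zeros(z.shape,bool);B[175:325,245:390]=True
rect=lambda k:cv2.minAreaRect((P[k][:,:2]*1000).astype(np.float32))
blue=(h[...,0]>100)&(h[...,0]<125)&(h[...,1]>120)
print("bridge",rect(B&blue&(z>.047)&(z<.056)))
fin=B&(z>.055)&(z<.068);fin[236:]=False;print("fin",rect(fin))
ww=B&(z>.09)&(z<.13);ww[:,:285]=False;ww[:,350:]=False;ww[318:]=False
w=P[ww];print("wing",ww.sum(),w.mean(0),w[:,2].max(),rect(ww))
zt=np.median(w[:,2]);print("top z",zt)
wh=ww&(h[...,1]<80)&(h[...,2]>150);print("white",wh.sum(),P[wh].mean(0))
ply=B&(h[...,0]>8)&(h[...,0]<22)&(h[...,1]>105)&(z<.015)&(z>.003);a=P[ply];print("plate x/y",a[:,:2].min(0),a[:,:2].max(0))
md=B&(z>.016)&(z<.03)&(h[...,1]<95);print("med",md.sum(),cv2.minEnclosingCircle((P[md][:,:2]*1000).astype(np.float32)))
E
```

```text
t10.05 tcp [ 0.5645 -0.0771  0.2347] toolx yaw -3.053 z [-0.    -0.002 -1.   ] F [-0.9 -0.5 -0.5] op 0.500 gf 0.0 q [ 0.5   0.7  -0.78  1.71  0.58  0.97  1.16]
bridge ((628.9522705078125, -70.07335662841797), (31.875505447387695, 131.23550415039062), 5.305449962615967)
fin ((564.177490234375, -77.3687973022461), (39.84076690673828, 11.422005653381348), 4.887282848358154)
wing 610 [ 0.62748019 -0.07066829  0.09934676] 0.10384714220247045 ((629.4639892578125, -70.59656524658203), (39.39973068237305, 12.421348571777344), 67.45442199707031)
top z 0.10066420945845092
white 40 [ 0.63381422 -0.06134505  0.10278777]
plate x/y [ 0.53632454 -0.1280252 ] [ 0.6920382  -0.01883492]
med 1063 ((642.40576171875, -74.5040283203125), 79.58892059326172)
```

The fin is 65 mm before the screw axis, where home is 66 mm, so the tray is home. The wing is about 1.085 rad unscrewed at (0.6293, -0.0704). The turn has to leave joint 7 room for the whole screw travel, so I'll test its sign first.

```bash
python3 -m inch '0 0 0 0 0 0 0.06; 0 0 0 0 0 0 0.114; 0 0 0 0 0 0 0.114; 0 0 0 0 0 0 0.114;0 0 0 0 0 0 0.114'; python3 -c "
from h import *
st()"
```

```text
clock: 10.47
tool_pos: [0.5628, -0.0773, 0.2316]
eef_rot: [0.214, 0.977, -0.001, -0.003]
contact_force: [0.1, -0.6, 0.1]
opening: 0.499
finger_force: 0.0
t10.47 tcp [ 0.5628 -0.0773  0.2316] toolx yaw 2.709 z [-0.007 -0.001 -1.   ] F [ 0.1 -0.6  0.1] op 0.499 gf 0.0 q [ 0.42  0.67 -0.63  1.72  0.48  0.92  0.73]
```

```bash
python3 -m inch '0 0 0 0 0 0 0.115; 0 0 0 0 0 0 0.115; 0 0 0 0 0 0 0.115; 0 0 0 0 0 0 0.115; 0 0 0 0 0 0 0.115; 0 0 0 0 0 0 0.115; 0 0 0 0 0 0 0.115; 0 0 0 0 0 0 0.115; 0 0 0 0 0 0 0.115; 0 0 0 0 0 0 0.115; 0 0 0 0 0 0 0.115; 0 0 0 0 0 0 0.115; 0 0 0 0 0 0 0.115; 0 0 0 0 0 0 0.042; 0 0 0 0 0 0 0; 0 0 0 0 0 0 0'; python3 - <<'E'
from h import *
s,e=st()
w=np.r_[np.array([.6293,-.0704,.081])-s["tool_pos"]];print("tool delta",e.T@w,"yaw err tool",np.arctan2(e[1,0],e[0,0])-1.177)
E
```

```text
clock: 11.8
tool_pos: [0.5632, -0.0771, 0.2324]
eef_rot: [0.831, 0.556, -0.003, -0.001]
contact_force: [-0.6, 0.3, -0.2]
opening: 0.502
finger_force: 0.0
t11.80 tcp [ 0.5632 -0.0771  0.2324] toolx yaw 1.179 z [-0.006 -0.002 -1.   ] F [-0.6  0.3 -0.2] op 0.502 gf 0.0 q [ 0.17  0.61 -0.19  1.73  0.16  0.82 -0.49]
tool delta [0.03197692 0.05925769 0.15100207] yaw err tool 0.0023855063788511544
```

```bash
python3 -m inch '0 0.005 0.008 0 0 0 0; 0 0.008 0.016 0 0 0 0; 0 0.009 0.016 0 0 0 0; 0 0.007 0.013 0.01 0 0 0; 0 0.003 0.006 0.02 0 0 0; 0 0 0 0.025 0 0 0; 0 0 0 0.025 0 0 0; 0 0 0 0.025 0 0 0; 0 0 0 0.02 0 0 0; 0 0 0 0.015 0 0 0; 0 0 0 0.008 0 0 0; 0 0 0 0 0 0 0; 0 0 0 0 0 0 0'; python3 - <<'E'
from h import *
s,e=st();print(e.T@(np.array([.6293,-.0704,.081])-s["tool_pos"]))
p,d=snapshot("wrist");cv2.imwrite("pics/w3.png",p[:,:,::-1])
E
```

```text
clock: 12.88
tool_pos: [0.6306, -0.0703, 0.0857]
eef_rot: [0.831, 0.556, -0.001, -0.0]
contact_force: [0.5, -0.1, 0.1]
opening: 0.499
finger_force: 0.0
t12.88 tcp [ 0.6306 -0.0703  0.0857] toolx yaw 1.178 z [-0.003 -0.001 -1.   ] F [ 0.5 -0.1  0.1] op 0.499 gf 0.0 q [ 0.12  0.89 -0.15  1.64  0.2   0.63 -0.53]
[-0.00059812 -0.00115704  0.00470273]
```

View pics/w3.png

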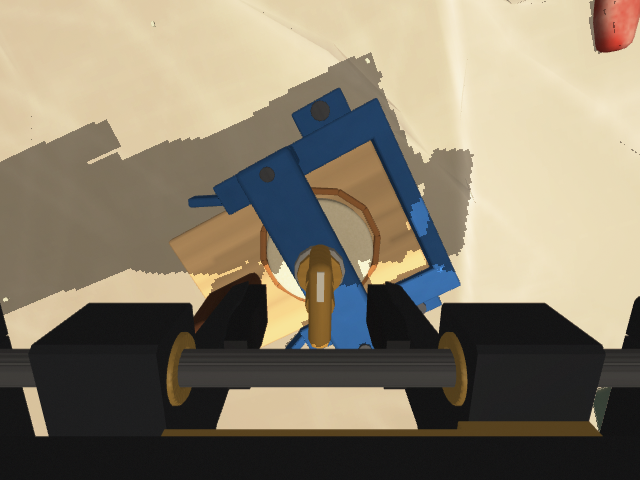

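The wing stands upright and centred between the fingers at (319,300), white line up, and the tray is flush with the back stop. I'll grip it now.

```bash
python3 -m inch '0 0 -0.001 0.003 0 0 0; -1 0 0 0 0 0 0; -1 0 0 0 0 0 0; -1 0 0 0 0 0 0; -1 0 0 0 0 0 0; -1 0 0 0 0 0 0; -1 0 0 0 0 0 0; -1 0 0 0 0 0 0; -1 0 0 0 0 0 0; -1 0 0 0 0 0 0' 30; python3 -m inch '-1 0 0 0 0 0 0.04; -1 0 0 0 0 0 0.08; -1 0 0 0.0003 0 0 0.08; -1 0 0 0 0 0 0.08; -1 0 0 0 0 0 0.08; -1 0 0 0.0003 0 0 0.08; -1 0 0 0 0 0 0.08; -1 0 0 0 0 0 0.08; -1 0 0 0.0002 0 0 0.08; -1 0 0 0 0 0 0.08; -1 0 0 0 0 0 0.06; -1 0 0 0.0002 0 0 0.06; -1 0 0 0 0 0 0.06; -1 0 0 0 0 0 0.04; -1 0 0 0 0 0 0'; python3 -c "
from h import *
s,e=st();print(s['moment'])"
```

```text
clock: 13.77
tool_pos: [0.632, -0.0706, 0.0834]
eef_rot: [0.832, 0.555, 0.0, 0.002]
contact_force: [4.3, -2.1, -2.4]
opening: 0.106
finger_force: 30.0
clock: 15.02
tool_pos: [0.6318, -0.0704, 0.0824]
eef_rot: [0.995, 0.098, 0.001, 0.001]
contact_force: [4.0, -2.2, -1.3]
opening: 0.108
finger_force: 30.0
t15.02 tcp [ 0.6318 -0.0704  0.0824] toolx yaw 0.196 z [ 0.002 -0.002 -1.   ] F [ 4.  -2.2 -1.3] op 0.108 gf 30.0 q [-0.02  0.89  0.11  1.65 -0.14  0.6  -1.21]
[-0.50348832 -0.90073333 -0.05199497]
```

```bash
python3 -m inch '-1 0 0 0 0 0 0.03; -1 0 0 0.0001 0 0 0.03; -1 0 0 0 0 0 0.03; -1 0 0 0 0 0 0.02; -1 0 0 0 0 0 0'; python3 -c "
from h import *
s,e=st();print(s['moment'])"; python3 -m inch '-1 0 0 0 0 0 0.03; -1 0 0 0 0 0 0.03; -1 0 0 0 0 0 0'; python3 -c "
from h import *
s,e=st();print(s['moment'])"
```

```text
clock: 15.43
tool_pos: [0.6318, -0.0704, 0.0823]
eef_rot: [0.999, 0.044, 0.001, 0.001]
contact_force: [4.7, -1.8, -0.7]
opening: 0.107
finger_force: 30.0
t15.43 tcp [ 0.6318 -0.0704  0.0823] toolx yaw 0.088 z [ 0.002 -0.002 -1.   ] F [ 4.7 -1.8 -0.7] op 0.107 gf 30.0 q [-0.04  0.9   0.13  1.65 -0.18  0.6  -1.28]
[-0.36187643 -0.87436516  0.09427079]
clock: 15.68
tool_pos: [0.6318, -0.0704, 0.0823]
eef_rot: [1.0, 0.015, 0.001, 0.001]
contact_force: [4.6, -2.7, -2.0]
opening: 0.112
finger_force: 31.0
t15.68 tcp [ 0.6318 -0.0704  0.0823] toolx yaw 0.029 z [ 0.002 -0.003 -1.   ] F [ 4.6 -2.7 -2. ] op 0.112 gf 31.0 q [-0.04  0.9   0.15  1.65 -0.2   0.6  -1.32]
[-0.48476767 -0.81801762  0.511803  ]
```

The moment rose to 0.5 N m at a yaw matching the holder's, so the screw is seated. I'll hold briefly, then back off.

```bash
python3 -m inch '-1 0 0 0 0 0 0; -1 0 0 0 0 0 0; -1 0 0 0 0 0 0; -1 0 0 0 0 0 -0.04; -1 0 0 0 0 0 -0.08; -1 0 0 -0.0003 0 0 -0.08; -1 0 0 0 0 0 -0.08; -1 0 0 0 0 0 -0.08; -1 0 0 -0.0003 0 0 -0.08; -1 0 0 0 0 0 -0.08; -1 0 0 0 0 0 -0.08; -1 0 0 -0.0002 0 0 -0.08; -1 0 0 0 0 0 -0.08; -1 0 0 0 0 0 -0.08; -1 0 0 -0.0002 0 0 -0.08; -1 0 0 0 0 0 -0.08; -1 0 0 0 0 0 -0.08; -1 0 0 -0.0002 0 0 -0.08; -1 0 0 0 0 0 -0.04'; python3 -m inch '-1 0 0 0 0 0 -0.06; -1 0 0 0 0 0 -0.08; -1 0 0 -0.0002 0 0 -0.08; -1 0 0 0 0 0 -0.08; -1 0 0 -0.0002 0 0 -0.08; -1 0 0 0 0 0 -0.06; -1 0 0 0 0 0 -0.03; -1 0 0 0 0 0 -0.01; -1 0 0 0 0 0 0; -1 0 0 0 0 0 0; -1 0 0 0 0 0 0'; python3 - <<'E'
from h import *
s,e=st();print(s["moment"],"tool yaw-holder",np.arctan2(e[1,0],e[0,0])-.0926)
p,d=snapshot("wrist");np.savez("pics/w4.npz",p=p,d=d,V=camera_model("wrist")["view"],K=camera_model("wrist")["intrinsics"]);cv2.imwrite("pics/w4.png",p[:,:,::-1])
E
```

```text
clock: 17.27
tool_pos: [0.632, -0.0707, 0.0834]
eef_rot: [0.816, 0.577, 0.0, 0.001]
contact_force: [6.6, -2.7, -3.7]
opening: 0.113
finger_force: 30.0
clock: 18.18
tool_pos: [0.6322, -0.0706, 0.084]
eef_rot: [0.657, 0.754, 0.0, 0.002]
contact_force: [6.4, -1.9, -2.5]
opening: 0.108
finger_force: 30.0
t18.18 tcp [ 0.6322 -0.0706  0.084 ] toolx yaw 1.708 z [ 0.003 -0.002 -1.   ] F [ 6.4 -1.9 -2.5] op 0.108 gf 30.0 q [ 0.2   0.9  -0.29  1.64  0.38  0.66 -0.16]
[-0.44719993 -1.14860744 -0.07120329] tool yaw-holder 1.6151999781532675
```

View pics/w4.png

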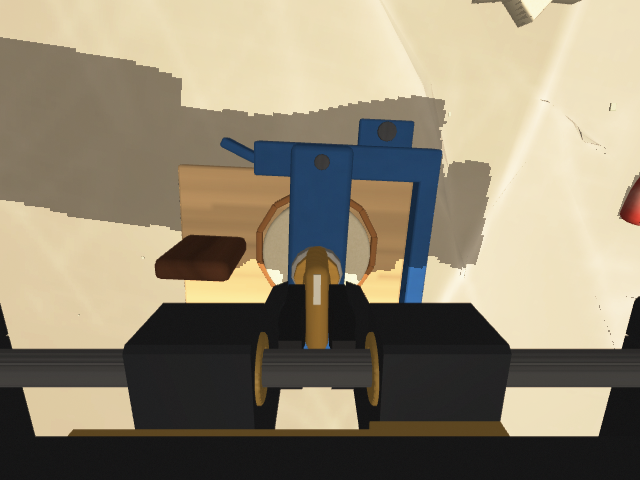

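The wing is held vertically between the fingers at (317,300), perpendicular to the slot axis, so it is about 1.6 rad backed off. The tray is still at the back stop, with the medallion in its ring around (316,240). I'm handing in.

```bash
python3 -c "
from plant import r
print(r.finish_job())"
```

```text
the job is handed in; nothing more can be done
None
```

I handed the job in at about 18 s: the tray is home with the medallion in its ring, and the thumbscrew was seated, then backed off to about 1.6 rad with its wing still gripped; the jar, sanding block and star were never touched, and no verdict came back from the hand-in.

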